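Fit bearing and sleeve to an idler shaft and hold it up to the inspection camera

ROBOT

A 6-joint arm with a two-finger parallel gripper is mounted at the origin on a cart in front of the work surface, level with it; the furniture and walls round the work are solid. World frame = base frame: x ahead of the robot, y to its left, z up, the work surface at z = 0. Lengths are in mm, angles in rad, forces in N, time in s.
With the tool pointing down it reaches from about 350 to 975 mm from the base axis. Payload 7.1 kg.
Tool frame: the origin (TCP) lies on the front face of the gripper's body, between the roots of the fingers; the fingertips stand 80 mm ahead of it and the grasp point (between the pads) lies 61 mm ahead of it (env.tips_ahead is the distance from the TCP to the fingertips, in mm); z points along the fingers, y is the line along which they close (so a half turn about z gives the same grasp; the last joint's range is limited). The gripper opens to 88 mm and grips with 3 to 60 N. Pads are 20 mm wide; open, the fingers measure 115 mm over their backs; the gripper's body (75 mm by 178 mm) begins 61 mm behind the grasp point.
Start: joints at [1.165, 0.423, 1.63, -0, 1.089, -0.019], TCP at [235.735, 578.822, 302.675] pointing down, gripper open.
Joint ranges: [-3, 3], [-0.9, 2.11], [0.09, 2.58], [-1.31, 4.45], [0.11, 2.69], [-2.54, 2.54]. Speed limits (rad/s): [2.39, 2.39, 3.01, 3.14, 3.14, 3.14].

INTERFACE

Orientations are given as a unit quaternion [x, y, z, w].
In Python, from station import env, set_gripper, viewer, workorder gives the robot as it stands. Calls block until the motion is done:
- env.reach(position, orientation): joint-space move of the TCP to a pose.
- env.move_l(position, rot=None, rate=150, f_stop=None): straight line of the TCP; rot=None keeps the orientation; rate is the mean speed in mm/s. With f_stop (N) it stops when the force on the tool has changed by that much, and returns True; else False.
- env.move_joints(angles): joint-space move.
- set_gripper(opening): finger opening in mm; the grip force is fixed at half the most; returns when the fingers have stopped.
- env.hold(seconds).
- env.ik(position, orientation): joint angles nearest the present ones, or None.
- env.read_state(): the state.
- viewer.camera(name): name is "side" or "top" or "wrist"; returns the picture (480x640x3 uint8, blue, green, red); there is no depth.
- viewer.camera_params(name): a dict with "fx", "fy", "cx", "cy" (pixels), "dist" ([k1, k2, p1, p2, k3] as OpenCV has them; the pictures are not rectified), "pose" (4x4, takes a point from camera to world coordinates); the wrist camera has in their place "tool_from_camera" (4x4, takes a point from camera to tool coordinates, whose origin is the TCP and whose axes are the flange's). Camera axes: x right, y up, looking along -z (the intrinsics and any distortion apply to the point x, -y, -z); pixel columns grow to the right and rows downward; lengths in mm; the calibration is good to about 2 mm. A picture is of the moment at which its call begins: read the wrist's pose just before it. camera_params takes no time and is no camera call.
A pose or a line that the arm cannot do raises env.IKError and nothing moves.
- workorder.sign_off(): hands the job in; it is judged then, once.
The state is a dict: "time_s": time; "qpos": joint angles; "dq": joint speeds; "tau": joint torques, N m; "tool_pos": TCP position; "orientation": TCP orientation; "force": force on the tool from outside, world axes, zero at the start; "wrist_torque": the same for the moment, N m; "width": finger opening in mm; "grip_force": force on a finger pad.
Only numpy, scipy, OpenCV 4.12 (cv2) and the standard library are available. Lean on these libraries where they do the work, as an engineer would, in place of code of your own. Each camera call takes 0.05 s, during which the arm holds its last target. There are 200 camera calls.

TASK

Fit out the idler shaft that stands in its assembly block: lower the ball bearing over the shaft fully home against the shoulder, then the brass spacer sleeve fully home on the bearing, without letting either drop down the shaft. Then grip the bare top of the shaft, draw it up out of the block and tip it so that its foot points straight into the lens of the tilted camera, about 8 cm in front of the lens and centred on it, so that the bearing seat can be photographed from below. Finish while still holding it there, still, with both rings seated; do not touch the camera and leave the screwdriver, the pot and the tape roll where they lie.

Things in the scene. Friction and masses are not known exactly. Their poses are not given: they have to be found in the camera images.
- block: bored aluminium assembly block, fixed to the bench; 60 x 60 x 50 mm with two screwed feet (104 mm over both along x, 15 mm high). Origin under its centre on the bench. The vertical bore at its centre is 18.4 mm in diameter and 44 mm deep from the top face (z = 50 mm). Place and yaw vary. A fixed blue vice, 85 mm high, stands to its left (x 0.42 to 0.66, y -0.03 to 0.11 m).
- shaft: loose round steel shaft, 104 mm long, 0.16 kg, standing in the bore. Origin: centre of its foot end face, z axis toward its nose. Along z in mm: foot dia 16 from 0 to 40; shoulder dia 24 from 40 to 46, resting on the block's top (so foot end 10 above the bench, 1.2 clearance round it); seat dia 13 from 46 to 96; nose tapers to dia 8 at 104. With both rings home, 73 to 104 is bare.
- shaft_nose (a point): centre of the top (nose) end of the shaft, 104 mm from the origin of the shaft along its z axis
- bearing: loose ball bearing, grey steel races with a black seal between them, 35 mm outside diameter, 15 mm bore, 11 mm high, 45 g, lying flat on the bench. Origin at the centre of its underside, z its axis. Home: its origin is 46 mm up the shaft's z axis.
- sleeve: loose brass spacer sleeve, 26 mm outside diameter, 15 mm bore, 16 mm high, 45 g, standing flat on the bench. Origin at the centre of its underside, z its axis. Home on the bearing: its origin is 57 mm up the shaft's z axis.
- camera_stand: small black camera held in a dark steel yoke, fixed to the bench; base plate 92 x 84 mm, whole thing about 90 mm high. Origin on the bench under the yoke; the lens looks toward its -x side, which faces across the bench to the robot's right and somewhat toward the robot, and upward at 45 degrees. Place and yaw vary. A room shelf hangs above: front edge at x = 0.62 m, underside 0.645 m up.
- lens (a point): centre of the front of the camera's lens (34 mm diameter), at x = -8 mm, z = 89 mm in the frame of camera_stand. The z axis of this point is the optical axis, pointing out of the lens, up at 45 degrees.
- small_screwdriver: small blue screwdriver, 148 mm long, 20 mm thick, lying in front of the camera; bystander. Origin at mid length on the bench, long axis y.
- screw_pot: mint-coloured lidded pot, 54 mm across, 24 mm high; bystander beyond the block. Origin under its centre.
- tape_roll: roll of black tape lying flat, 62 mm across, 19 mm high; bystander behind the vice. Origin under its centre.

How it is judged:
By the outcome, as a careful person would: the job done as asked, in the order asked, and still so for the second after the job is handed in, while the arm keeps its last pose, push and grip.
It also fails if it takes over 72 s, if anything falls off the work surface, if the arm or the gripper's body presses on something with over 40 N, if the wrist force passes 120 N, or if a joint passes its speed limit or range.

## Working session

There is one attempt and no reset: what is moved stays moved. The work goes in short steps, each a Python script; the robot and the scene stay as the last script left them, time stands still between calls to the robot, and variables do not carry over. Pictures are saved under pics/ and viewed, at most 14 in all, crops included, and the job is handed in when it is done.

```bash
ls; mkdir -p pics; python3 - <<'E'
from station import env,set_gripper,viewer,workorder
import cv2
for n in("side","top","wrist"):
    cv2.imwrite(f"pics/{n}0.png",viewer.camera(n)); print(n,viewer.camera_params(n))
a=cv2.imread("pics/side0.png");b=cv2.imread("pics/top0.png")
s=env.read_state();print(s)
E
```

```text
pics
side {'fx': 469.8743371596962, 'fy': 469.8743371596962, 'cx': 322.0630041469632, 'cy': 240.45476561675133, 'dist': array([0.0237335, 0.       , 0.       , 0.       , 0.       ]), 'pose': array([[-8.97867986e-01,  2.77929337e-01, -3.41450382e-01,
         2.62782540e+02],
       [-4.39765501e-01, -5.29236126e-01,  7.25613828e-01,
         8.26901091e+02],
       [ 2.09614927e-02,  8.01663525e-01,  5.97407909e-01,
         6.72742754e+02],
       [ 0.00000000e+00,  0.00000000e+00,  0.00000000e+00,
         1.00000000e+00]])}
top {'fx': 486.4744418718997, 'fy': 486.4744418718997, 'cx': 308.77322761080904, 'cy': 239.98245395434222, 'dist': array([-0.07033525,  0.        ,  0.        ,  0.        ,  0.        ]), 'pose': array([[ 1.30803925e-02,  9.97184778e-01, -7.38337462e-02,
         4.96110164e+02],
       [-9.99911914e-01,  1.28783981e-02, -3.21123701e-03,
         1.26708198e+02],
       [-2.25133629e-03,  7.38692467e-02,  9.97265394e-01,
         1.13820675e+03],
       [ 0.00000000e+00,  0.00000000e+00,  0.00000000e+00,
         1.00000000e+00]])}
wrist {'fx': 366.0785312356
[... 500 characters left out ...]
0000e+00]])}
{'time_s': 0.15, 'qpos': array([ 1.16499842e+00,  4.23672590e-01,  1.63049673e+00, -1.10328338e-05,
        1.08860332e+00, -1.90007112e-02]), 'dq': array([ 0.00226075, -0.0028098 , -0.00488392,  0.00033323,  0.00120682,
       -0.00068859]), 'tau': array([ 1.23028309e-03, -5.44979596e+01, -2.73921740e+01,  6.44336874e-02,
        2.03383109e-02, -6.19940374e-05]), 'tool_pos': array([235.61173342, 578.52760325, 302.08262664]), 'orientation': array([ 1.92192686e-01,  9.81357031e-01, -5.77765191e-04, -1.19597995e-04]), 'force': array([0.25141127, 0.53930176, 0.38835536]), 'wrist_torque': array([ 0.0036737 ,  0.05533574, -0.02320078]), 'grip_force': 0.0, 'width': 87.68421390553658}
```

View pics/top0.png

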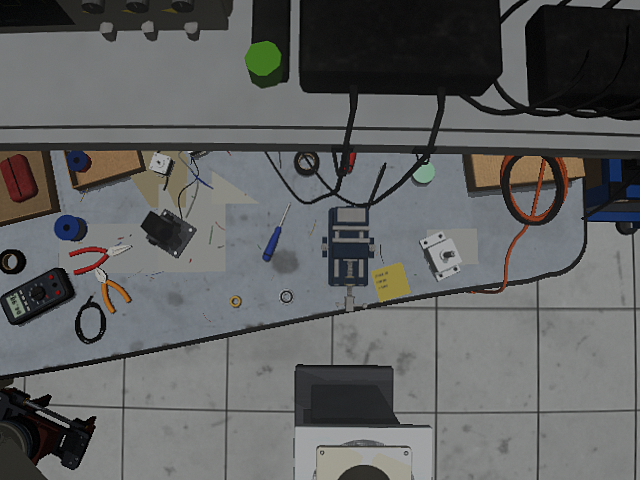

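View pics/side0.png

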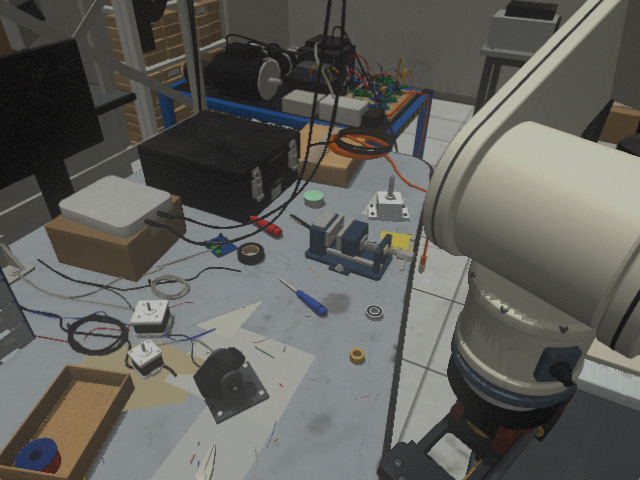

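The top view shows the bearing at (287,296), the sleeve at (236,300), the block and shaft around (440,256) and the camera around (168,233). I'll enlarge these.

```bash
cat > h.py <<'E'
import numpy as np,cv2
from scipy.spatial.transform import Rotation as R
from station import env,set_gripper,viewer,workorder
D=np.diag([1,-1,-1,1.])
def cam(name):
    p=viewer.camera_params(name)
    if name=="wrist":
        s=env.read_state();T=np.eye(4);T[:3,:3]=R.from_quat(s["orientation"]).as_matrix();T[:3,3]=s["tool_pos"];T=T@p["tool_from_camera"]
    else: T=p["pose"]
    K=np.array([[p["fx"],0,p["cx"]],[0,p["fy"],p["cy"]],[0,0,1.]])
    return K,np.array(p["dist"]),T@D     # cv convention
def ray(c,uv):
    K,d,T=c; n=cv2.undistortPoints(np.array([[uv]],float),K,d)[0,0]
    v=T[:3,:3]@[n[0],n[1],1]; return T[:3,3],v/np.linalg.norm(v)
def plane(c,uv,z):
    o,v=ray(c,uv); return o+v*(z-o[2])/v[2]
def proj(c,P):
    K,d,T=c; I=np.linalg.inv(T); return cv2.projectPoints(np.atleast_2d(np.array(P,float)),cv2.Rodrigues(I[:3,:3])[0],I[:3,3],K,d)[0][:,0]
def tri(rs):
    A=0;b=0
    for o,v in rs: M=np.eye(3)-np.outer(v,v);A=A+M;b=b+M@o
    return np.linalg.solve(A,b)
def down(yaw):  # tool pointing down, tool y (closing line) at angle yaw+90 from world x ; tool x at yaw
    x=np.array([np.cos(yaw),np.sin(yaw),0]);z=np.array([0,0,-1.]);return R.from_matrix(np.c_[x,np.cross(z,x),z]).as_quat()
E
python3 - <<'E'
from h import *
t=cv2.imread("pics/top0.png");s=cv2.imread("pics/side0.png")
def cr(i,x,y,w,h,k): return cv2.resize(i[y:y+h,x:x+w],None,fx=k,fy=k,interpolation=cv2.INTER_CUBIC)
# each 400x300
m=np.vstack([np.hstack([cr(t,130,195,80,60,5),cr(t,400,225,80,60,5)]),np.hstack([cr(s,180,335,100,75,4),cr(s,350,165,80,60,5)])])
cv2.imwrite("pics/m.png",m)
c=cam("top")
for n,uv,z in(("bear",(287,296),11),("sleeve",(236,300),16),("block",(440,256),50),("cam",(168,233),40),("scr",(275,235),10),("pot",(423,172),24),("tape",(307,163),19)): print(n,plane(c,uv,z).round(1))
c=cam("side")
for n,uv,z in(("bear",(374,312),11),("sleeve",(357,355),16)): print(n,plane(c,uv,z).round(1))
E
```

```text
bear [449.4 178.9  11. ]
sleeve [438.7 295.8  16. ]
block [ 544.4 -165.2   50. ]
cam [589.2 451.6  40. ]
scr [590.3 209.1  10. ]
pot [ 741. -134.   24.]
tape [759.4 136.8  19. ]
bear [447.4 186.7  11. ]
sleeve [434.8 304.3  16. ]
```

View pics/m.png

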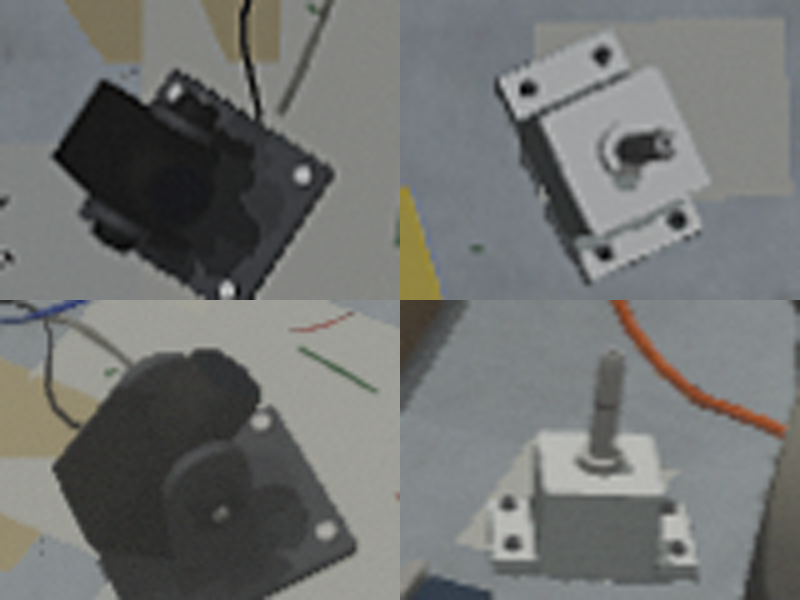

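In the top crop, the camera's plate screws are at (165,213.4), (190.6,230) and (175.6,253) in full-image pixels. The block's yaw is about 24°. Next I'll take wrist views of the lens along its axis, then of the rings.

```bash
cat >> h.py <<'E'
def tool_along(zdir,roll):
    z=np.array(zdir)/np.linalg.norm(zdir);u=np.array([0,0,1.])-z*z[2];u/=np.linalg.norm(u)  # 'up' perp to z
    v=np.cross(z,u);y=np.cos(roll)*u+np.sin(roll)*v
    return R.from_matrix(np.c_[np.cross(y,z),y,z])
E
python3 - <<'E'
from h import *
c=cam("top")
A,B,C=[plane(c,p,6) for p in((165,213.4),(190.6,230),(175.6,253))]
o=(A+C)/2; d1=B-A; d2=C-B; print(o,np.linalg.norm(d1),np.linalg.norm(d2))
y1=np.arctan2(d1[1],d1[0]);y2=np.arctan2(d2[1],d2[0])+np.pi/2; y2-=np.pi*2*round((y2-y1)/2/np.pi);print(np.degrees([y1,y2]))
w=(y1+y2)/2; h=np.array([np.cos(w),np.sin(w),0]); a=(h+[0,0,1])/2**.5
lens=np.array([o[0],o[1],89])+8*h; print("lens",lens,"a",a)
for dist in(230,280):
  for k in range(8):
    r=k*np.pi/4; q=env.ik(lens+dist*a,tool_along(-a,r).as_quat()); print(dist,k,None if q is None else q.round(2))
E
```

```text
[591.88860201 456.21960197   6.        ] 73.28324734639776 64.16253412826113
[-121.78337634 -121.793695  ]
lens [587.67431618 449.41961705  89.        ] a [-0.37249376 -0.60103943  0.70710678]
230 0 [ 0.37  0.37  2.09  1.54  0.44 -2.03]
230 1 [ 0.37  0.37  2.09  1.54  0.44 -1.24]
230 2 [ 0.37  0.37  2.09  1.54  0.44 -0.46]
230 3 [0.37 0.37 2.09 1.54 0.44 0.33]
230 4 [0.37 0.37 2.09 1.54 0.44 1.11]
230 5 [0.37 0.37 2.09 1.54 0.44 1.9 ]
230 6 None
230 7 None
280 0 [ 0.32  0.26  2.12  1.38  0.48 -1.89]
280 1 [ 0.32  0.26  2.12  1.38  0.48 -1.1 ]
280 2 [ 0.32  0.26  2.12  1.38  0.48 -0.32]
280 3 [0.32 0.26 2.12 1.38 0.48 0.47]
280 4 [0.32 0.26 2.12 1.38 0.48 1.25]
280 5 [0.32 0.26 2.12 1.38 0.48 2.04]
280 6 None
280 7 None
```

```bash
cat >>h.py <<'E'
LENS0=np.array([587.67,449.42,89.]);AX0=np.array([-0.37249376,-0.60103943,0.70710678])
E
python3 - <<'E'
from h import *
import pickle
o={}
def snap(n):
    env.hold(.15); o[n]=cam("wrist"); i=viewer.camera("wrist"); cv2.imwrite(f"pics/{n}.png",i); return i
ims=[]
for k in(4,2):
    env.reach(LENS0+270*AX0,tool_along(-AX0,k*np.pi/4).as_quat()); i=snap(f"L{k}")
    u,v=proj(o[f"L{k}"],LENS0)[0]; x=int(np.clip(u-100,0,440));y=int(np.clip(v-100,0,280)); print(k,(u,v),"crop",x,y)
    ims.append(cv2.resize(i[y:y+200,x:x+200],None,fx=2,fy=2,interpolation=cv2.INTER_CUBIC))
env.reach([442,240,260],down(np.pi)); snap("rings")
pickle.dump(o,open("o.pkl","wb"))
cv2.imwrite("pics/lm.png",np.hstack(ims)); s=env.read_state();print(s["time_s"],s["force"],s["qpos"].round(2))
E
```

```text
4 (np.float64(320.89143024078186), np.float64(213.4882835274206)) crop 220 113
2 (np.float64(321.5955391500216), np.float64(215.68695682971943)) crop 221 115
4.825 [0.57991561 0.4574504  0.54076393] [ 0.47  0.3   1.93  0.    0.91 -1.1 ]
```

View pics/lm.png

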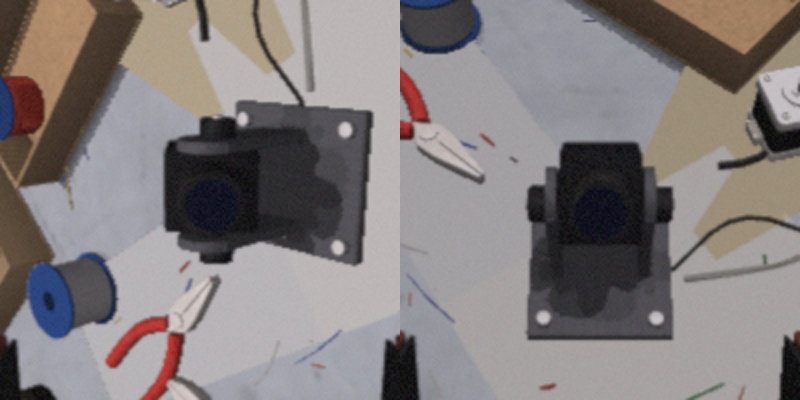

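View pics/rings.png

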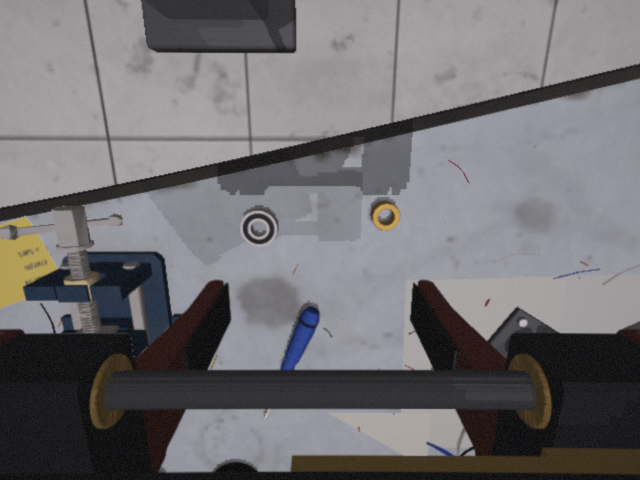

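Lens centres are at (326,216) in L4 and (320.8,221.5) in L2. The plate looks square to the view in L2, which confirms the yaw. In the rings view the bearing is at about (260,227) and the sleeve at about (385,215).

```bash
python3 - <<'E'
from h import *
import pickle
o=pickle.load(open("o.pkl","rb"))
r=[ray(o["L4"],(326,216)),ray(o["L2"],(320.75,221.5))];L=tri(r);print("lens",L,[np.linalg.norm(np.cross(v,L-c)).round(1) for c,v in r])
f=lambda n,x,y,ox,oy:plane(o[n],(ox+x/2,oy+y/2),6)
a,b=f("L2",143,317,221,115),f("L2",256,317,221,115);d=b-a;print("yaw y-edge",np.degrees(np.arctan2(d[1],d[0])),np.linalg.norm(d))
p,q,s=f("L4",243,118,220,113),f("L4",345,129,220,113),f("L4",337,247,220,113)
for d in(q-p,s-q):print(np.degrees(np.arctan2(d[1],d[0])),np.linalg.norm(d))
print("plate centre L4",(p+s)/2)
i=cv2.imread("pics/rings.png");hsv=cv2.cvtColor(i,cv2.COLOR_BGR2HSV);c=o["rings"]
m=np.zeros((480,640),np.uint8);m[205:250,238:284]=(hsv[205:250,238:284,2]<75);ys,xs=np.nonzero(m);print(len(xs),xs.min(),xs.max(),ys.min(),ys.max())
u=((xs.min()+xs.max())/2,(ys.min()+ys.max())/2);print("seal",u,xs.mean(),ys.mean(),plane(c,u,11))
m=np.zeros((480,640),np.uint8);w=hsv[195:240,362:410];m[195:240,362:410]=(w[...,1]>110)&(w[...,0]>10)&(w[...,0]<35);ys,xs=np.nonzero(m);print(xs.min(),xs.max(),ys.min(),ys.max())
print("sleeve",plane(c,((xs.min()+xs.max())/2,(ys.min()+ys.max())/2),8))
C=cv2.resize(i[190:260,230:420],None,fx=4,fy=4,interpolation=cv2.INTER_CUBIC);
for P,rr,col in((plane(c,u,11),17.5,(0,0,255)),(plane(c,((xs.min()+xs.max())/2,(ys.min()+ys.max())/2),8)+[0,0,8],13,(255,0,0))):
  for z in(P[2],0):
    t=np.linspace(0,6.28,40);k=proj(c,np.c_[P[0]+rr*np.cos(t),P[1]+rr*np.sin(t),0*t+z]);k=((k-[230,190]+.5)*4).astype(int)
    cv2.polylines(C,[k.reshape(-1,1,2)],True,col,1)
cv2.imwrite("pics/rc.png",C)
E
```

```text
lens [582.9197836  443.72468179  89.64106486] [np.float64(0.3), np.float64(0.3)]
yaw y-edge -31.848115023145652 64.99012977431758
-122.11753145126038 72.74714374586772
147.5692724223248 65.44550609325863
plate centre L4 [592.00551702 460.75929842   6.        ]
373 243 277 209 243
seal (np.float64(260.0), np.float64(226.0)) 258.88471849865954 227.19302949061662 [444.9430675  184.23785955  11.        ]
371 399 202 229
sleeve [435.7748029  300.75224335   8.        ]
```

View pics/rc.png

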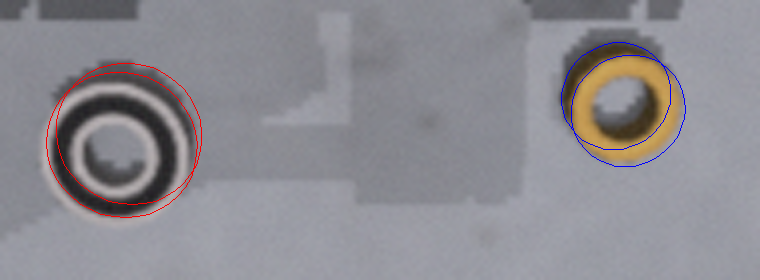

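The bearing's top centre is at (259,227) and the sleeve's is at (386.8,216.3). I'll close along world x to clear the vice. Picking the bearing now.

```bash
cat >>h.py <<'E'
LENS=np.array([582.9,443.7,89.6]);W=np.radians(-122.0);AX=np.array([np.cos(W),np.sin(W),1])/2**.5
def st(*k):
    s=env.read_state();print("t",round(s["time_s"],2),"pos",s["tool_pos"].round(1),"F",s["force"].round(1),"w",round(s["width"],1),"gf",round(s["grip_force"],1),*k)
E
python3 - <<'E'
from h import *
import pickle
o=pickle.load(open("o.pkl","rb"))
b=plane(o["rings"],(259,227),11);s=plane(o["rings"],(386.8,216.3),16);print(b,s)
t,sd=cam("top"),cam("side")
n1=plane(t,(452.6,253.6),114);h1=plane(t,(445,256),56);print("shaft top",n1,h1,"side",plane(sd,(393,176.4),114),"tri",tri([ray(t,(452.6,253.6)),ray(sd,(393,176.4))]))
Q=down(np.pi/2);print(env.ik([b[0],b[1],120],Q),env.ik([545,-168,220],Q))
set_gripper(55)
env.reach([b[0],b[1],125],Q);env.move_l([b[0],b[1],82],rate=100);st()
set_gripper(20);st()
env.move_l([b[0],b[1],105],rate=100);st()
E
```

```text
[445.9018964  183.26069783  11.        ] [434.76330709 300.97150799  16.        ]
shaft top [ 546.94632218 -175.06489     114.        ] [ 544.2491846  -174.91953419   56.        ] side [ 543.70768987 -168.34699476  114.        ] tri [ 546.64028925 -176.64336503  109.22737681]
[ 3.65256887e-01  5.27830573e-01  2.03950533e+00 -4.44089210e-16
  5.74256751e-01  3.65256887e-01] [-3.19882098e-01  4.52753714e-01  1.81017963e+00 -4.44089210e-16
  8.78659310e-01 -3.19882098e-01]
t 7.42 pos [445.9 183.3  81.9] F [-0.1 -0.2  0.6] w 55.2 gf 0.0
t 7.89 pos [446.2 183.4  82.3] F [-0.4  0.   3.5] w 34.1 gf 30.0
t 8.28 pos [446.1 183.3 105.3] F [ 0.2  0.4 -0.8] w 34.3 gf 30.0
```

```bash
python3 - <<'E'
from h import *
import pickle
o={};Q=down(np.pi/2)
env.move_l([446,183,260],rate=250)
ims=[]
for n,p in(("s1",[520,-225,260]),("s2",[570,-225,260])):
    env.reach(p,Q);env.hold(.15);o[n]=cam("wrist");i=viewer.camera("wrist");cv2.imwrite(f"pics/{n}.png",i)
    u,v=proj(o[n],[546,-173,114])[0];x,y=int(u-67),int(v-60);print(n,u,v,"crop",x,y)
    ims.append(cv2.resize(i[y:y+150,x:x+133],None,fx=3,fy=3,interpolation=cv2.INTER_CUBIC))
cv2.imwrite("pics/sm.png",np.hstack(ims));pickle.dump(o,open("s.pkl","wb"));st()
E
```

```text
s1 364.23093733356785 179.34964996885637 crop 297 119
s2 285.4197506629874 178.30374827211926 crop 218 118
t 11.29 pos [ 569.1 -224.7  259.8] F [-0.2 -0.4 -0.3] w 34.8 gf 30.0
```

View pics/sm.png

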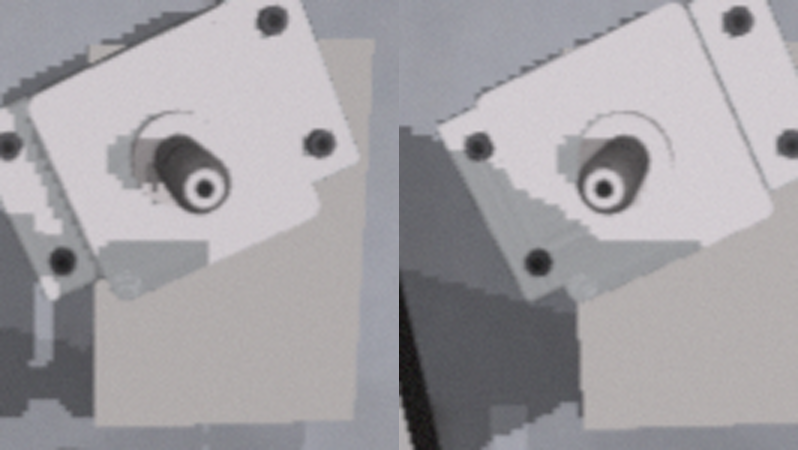

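View pics/s1.png

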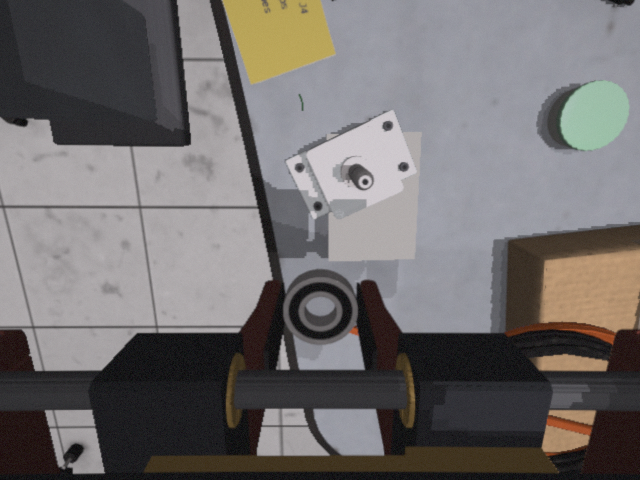

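The nose centre is at (364.8,181.8) in s1 and (286.2,180.5) in s2. The bearing is level in the hand, with its top centre at about (320,307).

```bash
python3 - <<'E'
from h import *
import pickle
o=pickle.load(open("s.pkl","rb"))
r=[ray(o["s1"],(364.8,181.8)),ray(o["s2"],(286.2,180.5))];N=tri(r);print("nose tri",N,plane(o["s1"],(364.8,181.8),114),plane(o["s2"],(286.2,180.5),114))
n=(plane(o["s1"],(364.8,181.8),114)+plane(o["s2"],(286.2,180.5),114))/2
b=plane(o["s1"],(320,307),260-71);off=b-[520,-225,189];print("bearing in hand",b,off)
off[0]=np.clip(off[0],-1,1)
x,y=n[0]-off[0]*0,n[1]-np.clip(off[1],-2,2)
print("target",x,y)
env.reach([x,y,225],down(np.pi/2));env.hold(.1);st()
print(env.move_l([x,y,185],rate=60,f_stop=8));st()
if env.read_state()["tool_pos"][2]<187: print(env.move_l([x,y,136.5],rate=40,f_stop=10));st()
cv2.imwrite("pics/b1.png",viewer.camera("side"))
E
```

```text
nose tri [ 546.42836819 -174.44834826  113.83130341] [ 546.4079171  -174.50746867  114.        ] [ 546.44650966 -174.34718334  114.        ]
bearing in hand [ 518.78405985 -222.52506478  189.        ] [-1.21594015e+00  2.47493522e+00 -2.84217094e-14]
target 546.4272133785842 -176.42732600222513
t 11.76 pos [ 547.1 -177.   225.9] F [ 0.2 -0.3  0.1] w 34.5 gf 30.0
False
t 12.57 pos [ 546.4 -176.4  184.9] F [ 0.   0.6 -1.3] w 34.7 gf 30.0
True
t 13.66 pos [ 546.8 -175.7  138.3] F [1.  1.9 4.7] w 34.7 gf 30.0
```

```bash
python3 - <<'E'
from h import *
Q=down(np.pi/2)
set_gripper(50);st()
p=env.read_state()["tool_pos"]
env.move_l([p[0],p[1],235],rate=200)
i=viewer.camera("side");cv2.imwrite("pics/b2.png",cv2.resize(i[150:240,345:445],None,fx=5,fy=5,interpolation=cv2.INTER_CUBIC))
env.reach([434.8,301,240],Q);env.reach([434.8,301,125],Q);env.move_l([434.8,301,82],rate=100);st()
set_gripper(12);st()
env.move_l([434.8,301,260],rate=250);st()
env.reach([546.4,-235,260],Q);env.hold(.15)
import pickle
o=cam("wrist");pickle.dump(o,open("s3.pkl","wb"));i=viewer.camera("wrist");cv2.imwrite("pics/s3.png",i);st()
cv2.imwrite("pics/s3b.png",np.hstack([cv2.resize(i[130:370,240:400],None,fx=2.5,fy=2.5,interpolation=cv2.INTER_CUBIC),cv2.resize(cv2.imread("pics/b2.png"),(400,600))]))
E
```

```text
t 14.18 pos [ 546.5 -175.6  138. ] F [ 0.1  0.8 -0.3] w 50.0 gf 0.0
t 17.77 pos [435.1 301.2  82.5] F [ 1.3 -0.3 -0.3] w 50.0 gf 0.0
t 18.29 pos [435.1 301.2  82.4] F [-0.1 -0.6  5.9] w 25.5 gf 30.0
t 19.15 pos [434.1 300.5 258.8] F [ 0.3  0.3 -0.4] w 25.2 gf 30.0
t 21.32 pos [ 546.7 -234.2  260.1] F [-0.3 -1.5 -0.9] w 25.3 gf 30.0
```

View pics/s3b.png

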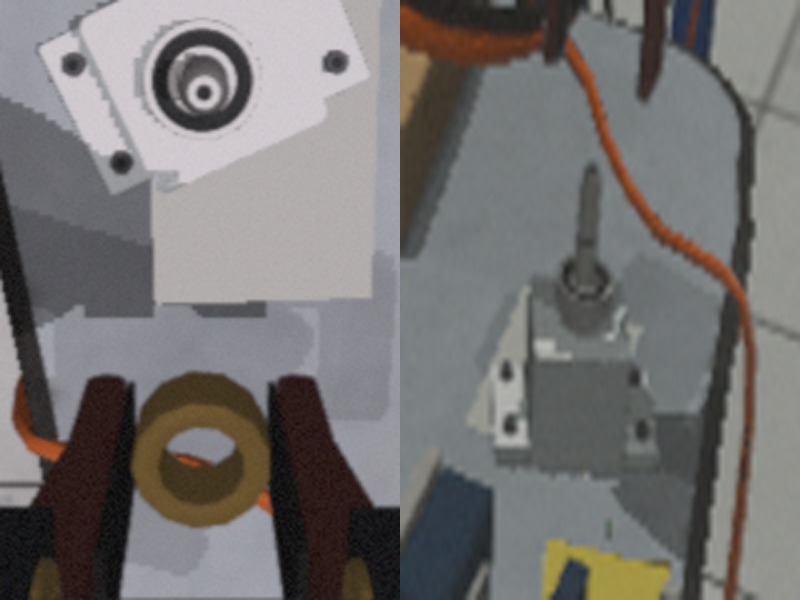

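The bearing sits flat on the shoulder. The nose is at (321.4,167) and the sleeve's top centre in the hand is at about (320.7,314.6).

```bash
python3 - <<'E'
from h import *
import pickle
o=pickle.load(open("s3.pkl","rb"))
n=plane(o,(321.4,167),114);b=plane(o,(320.7,314.6),260.1-66.4);off=b-[546.7,-234.2,b[2]];print("nose",n,"sleeve off",off)
x,y=n[0],n[1]-np.clip(off[1],-2,2);print("target",x,y)
Q=down(np.pi/2)
env.reach([x,y,225],Q);env.hold(.1)
print(env.move_l([x,y,185],rate=60,f_stop=8));st()
if env.read_state()["tool_pos"][2]<187: print(env.move_l([x,y,147.5],rate=35,f_stop=10));st()
E
```

```text
nose [ 545.91883377 -175.77232073  114.        ] sleeve off [-1.15733678  0.00889747  0.        ]
target 545.91883377382 -175.7812182017003
False
t 22.62 pos [ 546.  -175.8  185. ] F [-0.7  0.4 -0. ] w 25.6 gf 30.0
True
t 23.58 pos [ 546.5 -175.4  149.4] F [-0.4  3.   5.5] w 25.6 gf 30.0
```

```bash
python3 - <<'E'
from h import *
import pickle
set_gripper(45);st()
p=env.read_state()["tool_pos"]
env.move_l([p[0],p[1],164.8],rate=60);env.hold(.1)
set_gripper(4);env.hold(.2);st()
z=env.read_state()["tool_pos"][2];d=z-10;open("d.txt","w").write(str(d))
env.move_l([p[0],p[1],330],rate=100);st()
for k in(4,):
    env.move_l(LENS+(d+80+90)*AX,rot=tool_along(-AX,np.pi).as_quat(),rate=130);st("q",env.read_state()["qpos"].round(2))
env.hold(.3)
pickle.dump(cam("wrist"),open("f.pkl","wb"));a=viewer.camera("wrist");s=viewer.camera("side")
cv2.imwrite("pics/f.png",np.hstack([cv2.resize(a[100:400,200:460],(400,462)),cv2.resize(s[180:480,150:410],(400,462))]))
E
```

```text
t 24.11 pos [ 546.1 -175.4  148.9] F [ 0.7 -0.2  0.3] w 45.2 gf 0.0
t 25.44 pos [ 546.2 -175.3  164.7] F [ 1.4  1.3 -2.7] w 12.1 gf 30.0
t 27.24 pos [ 545.9 -175.3  329.3] F [-0.7 -0.5 -2.9] w 12.3 gf 30.0
t 30.73 pos [461.4 248.8 319.2] F [ 0.8  0.1 -2.8] w 12.3 gf 30.0 q [0.26 0.16 2.16 1.24 0.54 1.37]
```

View pics/f.png

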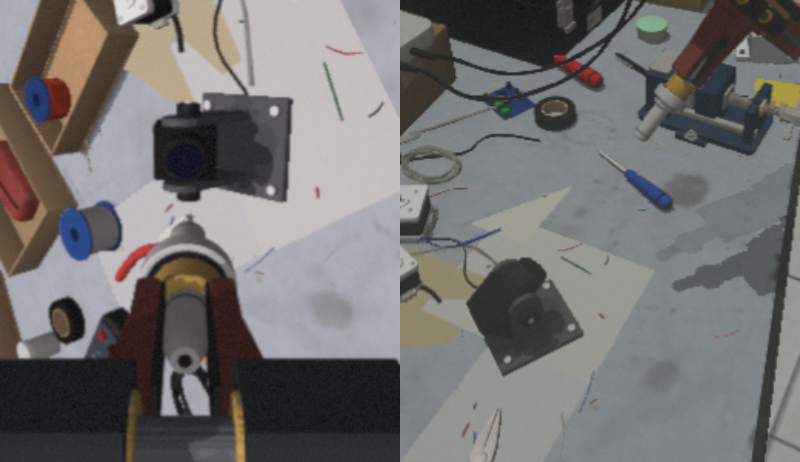

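The shaft is held straight with both rings home. The lens is at (319.6,202) and the nose at (319.6,334) in the wrist image. I'll check these for offsets before closing in.

```bash
python3 - <<'E'
from h import *
import pickle
c=pickle.load(open("f.pkl","rb"));o=pickle.load(open("o.pkl","rb"));d=float(open("d.txt").read())
print("L from f proj",proj(c,LENS),tri([ray(o["L4"],(326,216)),ray(o["L2"],(320.75,221.5)),ray(c,(319.6,202))]))
p=viewer.camera_params("wrist");T=p["tool_from_camera"]@D;ct=(c[0],c[1],T)
print("d",d,"nose tool",plane(ct,(319.6,334),d-104),"foot on axis proj",proj(ct,[[0,0,d],[0,0,d-104]]))
f=plane(ct,(319.6,334),d-104)
s=env.read_state();RT=R.from_quat(s["orientation"]).as_matrix();print("axis err",RT[:,2]+AX)
i=cv2.imread("pics/f.png")
w=cv2.imread("pics/f.png")[150:400,100:270];w=cv2.resize(w,None,fx=2.4,fy=2.4);cv2.imwrite("pics/f2.png",w)
E
```

```text
L from f proj [[320.01088041 204.17462071]] [583.96546524 444.181517    88.7476322 ]
d 154.70579076138011 nose tool [-2.18268124 -0.09348537 50.70579076] foot on axis proj [[319.94111918 250.6941729 ]
 [319.82119395 329.26598295]]
axis err [ 5.13253952e-05 -1.41103449e-05  1.52342322e-05]
```

View pics/f2.png

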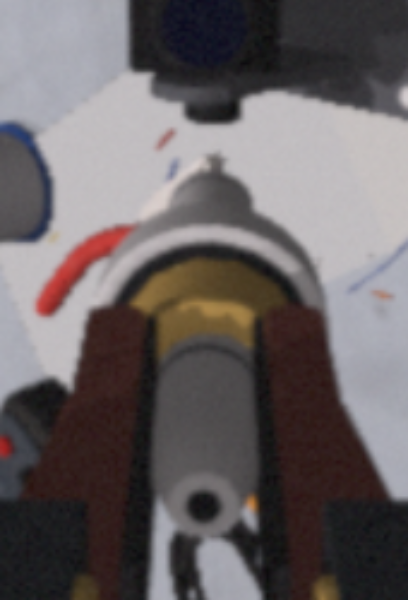

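The nose is at (320,334.8), and the foot outline shows a small offset of about (-3, +2) mm in the tool frame, roughly 1.2° of tilt. I'll correct for that and move in.

```bash
python3 - <<'E'
from h import *
import pickle
d=float(open("d.txt").read());L=np.array([583.7,444.2,89.])
n=np.array([-2.4,.1,d-104]);f=np.array([-3.2,2.2,d]);s=(f-n)/np.linalg.norm(f-n)
R0=tool_along(-AX,np.pi).as_matrix();w=R0@s
ax=np.cross(w,-AX);R1=R.from_rotvec(ax)*R.from_matrix(R0);print("align",R1.apply(s)+AX)
tgt=L+80*AX-R1.apply(f);print(tgt,env.move_l(tgt,rot=R1.as_quat(),rate=50,f_stop=15));env.hold(.6);st()
c=cam("wrist");i=viewer.camera("wrist");v=viewer.camera("side")
print("lens proj",proj(c,L)[0],"foot",proj(c,L+80*AX)[0],"foot edge silhouette",proj(c,L+80*AX+R1.apply([8,0,0]))[0])
cv2.imwrite("pics/g.png",np.hstack([cv2.resize(i[140:370,220:420],(522,600)),cv2.resize(v[300:480,170:253],(277,600))]))
E
```

```text
align [-1.09587856e-06 -6.24736997e-07 -1.11053218e-06]
[497.09972341 301.81744271 254.33225562] False
t 33.69 pos [497.1 301.8 254.3] F [ 0.4  0.  -2.8] w 12.3 gf 30.0
lens proj [324.27892865 227.11325186] foot [323.19449391 255.16318554] foot edge silhouette [323.21169974 243.98778371]
```

View pics/g.png

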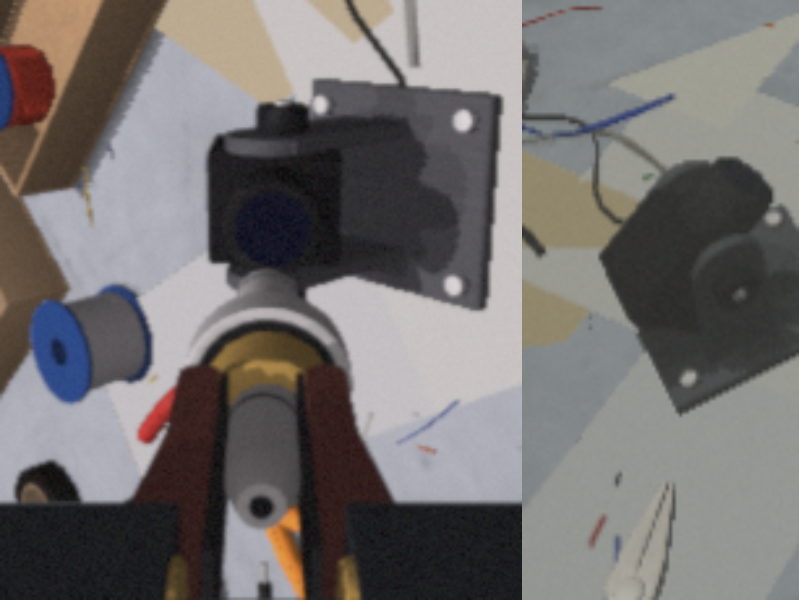

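The lens is at (324.6,227.4) and the foot edge at (322.3,243.4). Both match the projected positions to within 1 px, and the rings are still home.

```bash
python3 -c "
from h import *
st();print(workorder.sign_off())"
```

```text
t 33.79 pos [497.1 301.8 254.3] F [-0.4  0.2 -2.9] w 12.1 gf 30.0
the job is handed in; nothing more can be done
None
```

The job is handed in at 33.8 s of the 72 s allowed: bearing and sleeve are home on the shaft, which is held still with its foot pointing into the lens about 80 mm away, by my own image checks (sign-off returned no verdict).

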